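# Set the apple lighting box and hold its lid open

## Robot

A 6-joint arm with a two-finger parallel gripper is mounted at the origin on the work surface. World frame = base frame: x ahead of the robot, y to its left, z up, the work surface at z = 0. Lengths are in m, angles in rad, forces in N, time in s.
With the tool pointing down it reaches from about 0.375 to 0.825 m from the base axis. Payload 5.5 kg.
Tool frame: the origin (TCP) lies between the finger pads; the fingertips stand tip_extent ahead of it and the grasp point (between the pads) lies 3 mm ahead of it (tip_extent is the distance from the TCP to the fingertips, in m); z points along the fingers, y is the direction in which the jaws open and shut (so a half turn about z gives the same grasp; the last joint's range is limited). The gripper opens to 85 mm and grips with 20 to 120 N. Pads are 22 mm wide; open, the fingers measure 114 mm over their backs; the gripper's body (76 mm by 85 mm) begins 54 mm behind the grasp point. The pads swing forward as they close: fully open they stand 13 mm farther back than shut.
Start: joints at [-1.213, 0.314, -0.047, 1.21, 0, 1.571], TCP at [0.21, -0.562, 0.253] pointing down, gripper open.
Joint ranges: [-2.67, 2.67], [-0.69, 1.73], [-1.03, 1.25], [-2.08, 2.16], [-1.42, 1.45], [-3.14, 3.14]. Speed limits (rad/s): [2.39, 2.39, 3.01, 3.14, 3.14, 3.14].

## Interface

Orientations are given as a rotation vector (axis times angle).
In Python, from workcell import * gives the robot as it stands. The module is installed in compiled form; this text tells all that it offers.
- The arm moves only by the tool servo_tool, never from a script. Its argument "deltas" is one flat list of numbers, 7 for each row, row after row: the shift along the world's x, y, z in mm, then the turn, a rotation vector about the world's x, y, z in degrees, then the closure in counts, from 0 (fully open) to 255 (shut). A call has 1 to 20 rows; each row shifts and turns the commanded pose from where the row before left it; what a row does not reach is not made up. A row lasts 1/8 s, in which the tool goes at most 62.5 mm and 10.7 degrees, less where a joint would pass 70% of its speed; a pose out of reach is approached as far as the arm can. A call is refused whole if a number of a shift passes 62.5 or a number of a turn 10.7, either way. A call with a gripper value outside its range is refused whole. The fingers move at their own pace and stop on an object; "newtons" is the grip in N (left out, the last holds). Time passes only in rows, so rows that do not move let the fingers close. It gives the time, the measured TCP pose, the force and the opening at its end, in the units of the state.
- read_state(): the state, without advancing time (a new reading comes with each control period).
- capture(name): name is "scene" or "top"; returns a dict with "color" (480x640x3 uint8, red, green, blue), "range_z" (480x640 float32, m along the optical axis (not along the pixel's ray), 0 where there is no reading), "fx", "fy", "cx", "cy" (pixels), "R" (3x3) and "t" (3): a world point X has camera coordinates R X + t. Camera axes: x right, y down, z forward; pixel columns grow to the right and rows downward; lengths in m; the calibration is good to about 2 mm. A picture is of the moment at which its call begins.
- job_done(): hands the job in, once; it reports no verdict.
Trained networks look in the newest picture that a camera, given by its name, has taken for a name from the list of things; names that differ only in an ending like _2 or _b are one class to them, and where a whole thing is asked for, a point or a joint stands for the part that bears it (a point fixed in the world has none). Each returns a list of dicts, best first, with "confidence" (0 to 1); they miss things now and then, are a little off and sometimes report something else, mostly with a low value. They report only what shows in the picture. A call takes as long as a camera call.
- search_frame(camera, name): "box" ([centre column, centre row, width, height] in pixels, round what is visible of it).
- silhouettes(camera, name): "pixels" (480x640 bool, what is visible of it) and "box" ([centre column, centre row, width, height] in pixels, round what is visible of it).
- tip_of(camera, name): "xy" ([column, row] in pixels: a listed point, or the origin of a listed thing).
The state is a dict: "t": time; "joints": joint angles; "dq": joint speeds; "effort": joint torques, N m; "tool_pos": TCP position; "ee_rot": TCP orientation; "wrist_force": force on the tool from outside, world axes, zero at the start; "torque": the same for the moment, N m; "finger_gap": finger opening in m.
Only numpy, scipy, OpenCV 4.12 (cv2) and the standard library are available. Lean on these libraries where they do the work, as an engineer would, in place of code of your own. Each camera call takes 0.05 s, during which the arm holds its last target. There are 200 camera calls.

## Task

Get the apple lighting box ready for its photograph: turn the black knob until the tip of the yellow pointer stands on the red mark of the dial, and let go of the knob while the lid is still shut. Then raise the blue lid (it has a steel bar to take it by) to 50 degrees open (the green tick on the angle scale beside it) and finish while still holding it there with the gripper's fingers, as it falls shut when let go; the pointer must stay on the mark. Do not disturb the apple inside or anything else on the bench.

Things in the scene. Friction and masses are not known exactly. Their poses are not given: they have to be found in the camera images.
- station: Lighting box, fixed unit on a black foot plate 250 x 370 mm. Origin on the bench; x points from its front (robot side) to its hinge side, y left, z up. Left: white open chamber 220 (x) x 200 (y) mm, centre at local (0, 100), rim 103 mm up, under the blue lid. Right: grey console 250 x 130 mm, 60 mm high, knob in front (axis at local -75, -90), dial behind (centre 55, -90).
- scale_50 (a point): Outer end of the long green 50-degree tick on the upright steel angle scale (up to 230 mm high, 12 mm thick) beside the chamber's left wall, at the station's local y 207 mm. Its other ticks, every 10 degrees from 0 (lid shut), are short and black; all point at the hinge line. The lid stands at 50 degrees when its underside lies along the green tick, seen from the side.
- knob (a joint): Angle of the black knob, rad: grows clockwise seen from above, stops at -2.4 and 2.4. Light friction, it stays where it is left. At 0 its grip bar lies along the station's x axis. The knob drives the yellow pointer in the same direction at half its angle.
- knob_grip (a point): Point on the knob's upright axis at the height to grip: 95 mm above the bench, 7 mm below the knob's top. The grip is an upright black bar 44 mm long and 14 mm wide, rising 30 mm over a round skirt 48 mm across (skirt top 72 mm above the bench). A white stripe on top marks the end that points to the station's +x at joint value 0.
- pointer (a joint): Angle of the yellow pointer, rad: grows clockwise seen from above; always half the knob's value. At 0 it points along the station's +x; at value p its direction is the station's x axis turned by -p about z.
- pointer_tip (a point): Tip of the yellow pointer, 50 mm from the dial's centre.
- dial: White round dial face, 124 mm across, fixed on the console with black ticks every 15 degrees and one red mark. Origin at its centre; its x axis points towards the red mark, z up. It is turned differently each time; at the start the mark lies anticlockwise of the pointer.
- dial_mark (a point): Point on the red mark (14 mm along the radius, 12 mm across), 50 mm from the dial's centre, at the pointer's height. The pointer stands on the mark when its tip is over this point to within half the mark's width (6 mm to either side).
- lid (a joint): Opening angle of the blue lid, rad: 0 shut, 0.873 is 50 degrees, stop at 1.35. It lifts at the edge nearest the robot, turning about the horizontal hinge at the back. It falls shut by its own weight (about 0.35 kg) from any angle.
- lid_hinge (a point): Middle of the hinge line, at the back of the chamber's rim, at the underside of the lid, 103.5 mm above the bench; the hinge runs along the station's y axis.
- lid_handle (a point): Middle of the steel bar on the lid, which runs parallel to the hinge: 100 mm long, 11 mm thick round bar held 35 mm above the lid's upper face by a post at each end. With the lid shut it lies 190 mm in front of the hinge line (towards the station's -x) and 43 mm above it. The lid is 220 x 200 mm and 8 mm thick.
- apple_box: Green apple, 74 mm across, 67 mm high, standing loose inside the chamber under the lid; leave alone. Origin under its centre.
- apple_red: Red apple, 74 mm across, on the bench; leave alone.
- apple_yellow: Yellow apple, 74 mm across, on the bench; leave alone.
- apple_green: Green apple, 74 mm across, on the bench; leave alone.
- beaker: Clear beaker 68 mm across, 85 mm high, on the bench; leave alone.
- jar: Sample jar with blue cap, 60 mm across, 90 mm high, on the bench; leave alone.
- tile: White ceramic colour tile 60 x 60 x 8 mm, on the bench; leave alone.

How it is judged:
By the outcome, as a careful person would: the job done as asked, in the order asked, and still so for the second after the job is handed in, while the arm keeps its last pose, push and grip.
It also fails if it takes over 61 s, if anything falls off the work surface, if the arm or the gripper's body presses on something with over 40 N, if the wrist force passes 120 N, or if a joint passes its speed limit or range.

## Working session

There is one attempt and no reset: what is moved stays moved. The work goes in short steps, Python scripts to look and compute and a tool call to move; the robot and the scene stay as the last step left them, time stands still between calls to the robot, and variables do not carry over. Pictures are saved under pics/ and viewed, about 8 in all and at most 12, crops included, and the job is handed in when it is done.

Besides the shell and the picture viewer there is one more tool, called after "Request:" as name(argument=value, ...), one argument or row to a line, values as JSON. servo_tool: Moves the arm, as the interface text tells. Its arguments: {"type":"object","properties":{"deltas":{"type":"array"},"newtons":{"type":"number"}},"required":["deltas"]}

```bash
mkdir -p pics; cat > h.py <<'E'
from workcell import *
import numpy as np, cv2
def ray(c,u,v):
    R=np.array(c["R"]);t=np.array(c["t"])
    d=R.T@np.array([(u-c["cx"])/c["fx"],(v-c["cy"])/c["fy"],1.]); return -R.T@t,d
def at_z(c,uv,z):
    o,d=ray(c,*uv); return o+d*(z-o[2])/d[2]
def proj(c,X):
    p=np.array(c["R"])@np.array(X)+np.array(c["t"]); return np.array([c["fx"]*p[0]/p[2]+c["cx"],c["fy"]*p[1]/p[2]+c["cy"]])
def deep(c,uv):
    u,v=[int(round(a)) for a in uv]; z=c["range_z"][v,u]; o,d=ray(c,*uv); return o+d*z
def save(c,n): cv2.imwrite("pics/"+n+".png",c["color"][:,:,::-1])
E
python3 - <<'E'
from h import *
s=read_state(); print({k:np.round(v,3) for k,v in s.items()})
for cam in ("scene","top"):
    c=capture(cam); save(c,cam+"0"); print(cam,"cam pos",-np.array(c["R"]).T@c["t"], c["fx"])
    for n,z in (("knob_grip",.095),("pointer_tip",None),("dial_mark",None),("dial",None),("lid_hinge",.1035),("lid_handle",.1465),("scale_50",None),("station",0)):
        for r in tip_of(cam,n)[:2]:
            print(cam,n,round(r["confidence"],2),np.round(r["xy"],1),np.round(deep(c,r["xy"]),3), None if z is None else np.round(at_z(c,r["xy"],z),3))
E
```

```text
{'t': np.float64(0.0), 'joints': array([-1.213,  0.314, -0.048,  1.21 ,  0.   ,  1.571]), 'dq': array([-0.001,  0.   ,  0.   , -0.   ,  0.   ,  0.001]), 'effort': array([ 1.0000e-03, -5.3959e+01,  3.3975e+01,  1.9000e-02,  0.0000e+00,
       -0.0000e+00]), 'tool_pos': array([ 0.21 , -0.561,  0.252]), 'ee_rot': array([-3.09 , -0.559,  0.   ]), 'wrist_force': array([-0.901,  0.356, -0.211]), 'torque': array([ 0.002, -0.006,  0.003]), 'finger_gap': np.float64(0.086)}
scene cam pos [ 1.10665426 -0.44238062  1.01517739] 509.8188049981588
scene knob_grip 0.7 [246.3 263.4] [ 0.478 -0.093  0.083] [ 0.486 -0.098  0.095]
scene knob_grip 0.5 [274.4 308.6] [ 0.608 -0.114  0.07 ] [ 0.621 -0.122  0.095]
scene pointer_tip 0.38 [272.9 327.7] [ 0.64  -0.143  0.064] None
scene dial_mark 0.77 [288.9 318.4] [ 0.646 -0.104  0.067] None
scene dial_mark 0.19 [295.4 288.4] [ 0.564 -0.02   0.009] None
scene dial 0.79 [273.5 310.4] [ 0.61  -0.118  0.07 ] None
scene lid_hinge 0.74 [360.5 273.5] [0.677 0.075 0.103] [0.677 0.075 0.104]
scene lid_hinge 0.67 [308.2 211.8] [0.491 0.081 0.146] [0.461 0.107 0.104]
sc
[... 168 characters left out ...]
.51 [349.  204.6] [0.444 0.267 0.008] [0.439 0.272 0.   ]
top cam pos [0.36141199 0.04715801 1.29084207] 561.5393165678253
top pointer_tip 0.48 [392.4 211.9] [ 0.643 -0.145  0.062] None
top dial_mark 0.73 [378.2 206.6] [ 0.655 -0.114  0.058] None
top dial_mark 0.44 [433.  235.2] [ 0.591 -0.235  0.064] None
top dial 0.73 [378.6 230.2] [ 0.598 -0.113  0.073] None
top dial 0.34 [377.3 285.3] [ 0.474 -0.107  0.098] None
top lid_hinge 0.67 [296.  193.6] [0.667 0.071 0.11 ] [0.669 0.072 0.103]
top lid_handle 0.64 [285.3 275.7] [0.484 0.088 0.153] [0.484 0.088 0.147]
top scale_50 0.57 [238.3 217.2] [0.595 0.184 0.187] None
top station 0.67 [338.2 251.5] [ 0.559 -0.028  0.006] [ 0.559 -0.028  0.   ]
```

```bash
python3 - <<'E'
import cv2
a=cv2.imread("pics/scene0.png"); b=cv2.imread("pics/top0.png")
cv2.imwrite("pics/sc.png",cv2.resize(a[150:400,160:480],None,fx=2.4,fy=2.4,interpolation=cv2.INTER_CUBIC))
cv2.imwrite("pics/tc.png",cv2.resize(b[150:350,200:460],None,fx=3,fy=3,interpolation=cv2.INTER_CUBIC))
E
```

```text
(no output)
```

View pics/sc.png

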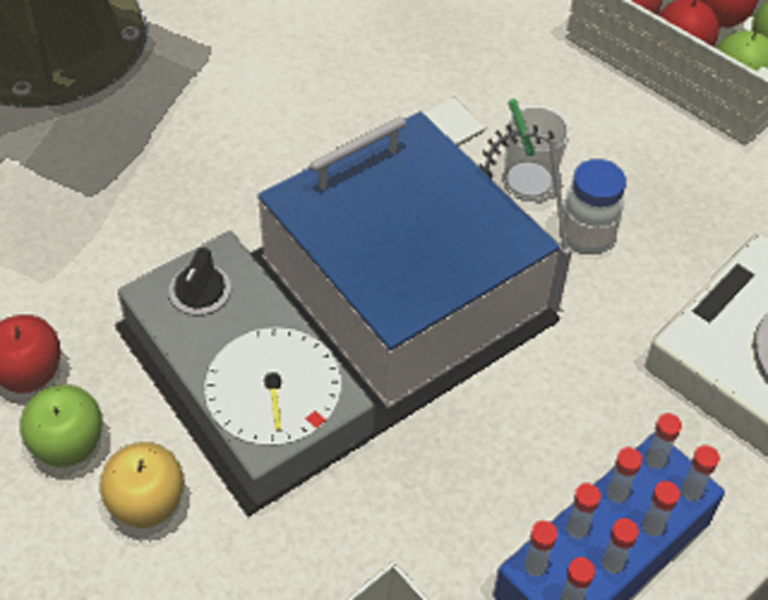

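View pics/tc.png

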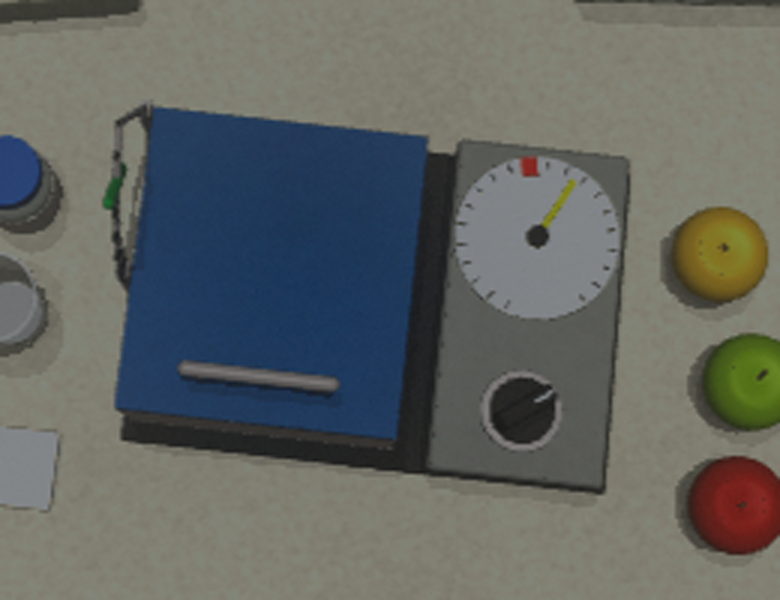

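View pics/top0.png

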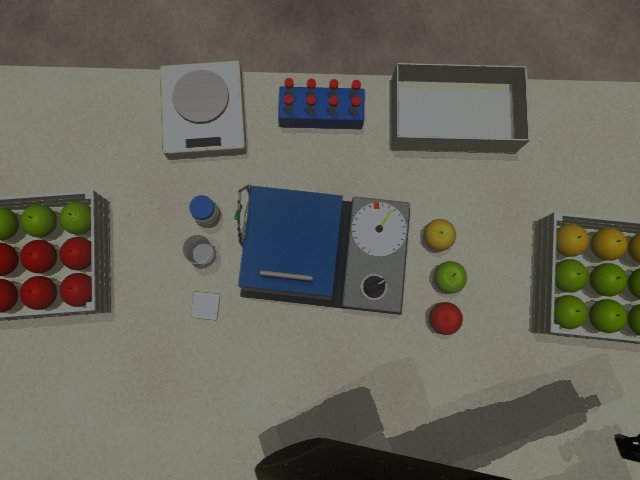

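Both views agree. The scene crop shows the yellow pointer at about (277,410) and the red mark at (316,419), anticlockwise of it. The top crop shows the lid bar from (180,368) to (338,385) and the knob at (522,410), with its stripe to the upper right. The station is yawed about -4°. I'll refine this with colour segmentation.

```bash
cat > seg.py <<'E'
from h import *
def mask(c,name,roi=None):
    hsv=cv2.cvtColor(c["color"],cv2.COLOR_RGB2HSV); H,S,V=[hsv[:,:,i].astype(int) for i in range(3)]
    m={"blue":(H>100)&(H<125)&(S>120)&(V>50),"red":((H<8)|(H>172))&(S>140)&(V>70),"yellow":(H>22)&(H<35)&(S>120)&(V>80)}[name]
    if roi is not None:
        q=np.zeros_like(m); x0,y0,x1,y1=[int(a) for a in roi]; q[y0:y1,x0:x1]=1; m=m&q
    return m
def cen(m): v,u=np.nonzero(m); return np.array([u.mean(),v.mean()]),len(u)
E
python3 - <<'E'
from seg import *
for cam,droi in (("top",(350,200,408,258)),("scene",(240,284,305,338))):
    c=capture(cam)
    m=mask(c,"blue"); n,l,st,_=cv2.connectedComponentsWithStats(m.astype(np.uint8)); k=1+np.argmax(st[1:,4]); 
    m=(l==k).astype(np.uint8); cs,_=cv2.findContours(m,cv2.RETR_EXTERNAL,cv2.CHAIN_APPROX_NONE); 
    ct=max(cs,key=cv2.contourArea); hull=cv2.convexHull(ct)
    for e in np.linspace(3,20,40):
        ap=cv2.approxPolyDP(hull,e,True)
        if len(ap)==4: break
    P=np.array([at_z(c,p[0],.1115)[:2] for p in ap]); print(cam,"lid corners",np.round(P,3).tolist(),"cen",P.mean(0).round(4), "sides",[round(np.linalg.norm(P[i]-P[i-1]),3) for i in range(len(P))])
    for i in range(len(P)): d=P[i]-P[i-1]; print("  ang",round(np.degrees(np.arctan2(d[1],d[0])),1))
    for nm in("red","yellow"):
        mm=mask(c,nm,droi); uv,k=cen(mm); print(nm,uv.round(1),k,at_z(c,uv,.064).round(4))
        if nm=="yellow":
            v,u=np.nonzero(mm); W=np.array([at_z(c,q,.068)[:2] for q in zip(u,v)]); w,V=np.linalg.eigh(np.cov(W.T)); d=V[:,1]; print("  pointer dir",np.degrees(np.arctan2(*(d*np.sign(d[0]))[::-1])).round(1), "ext",np.ptp(W@d).round(3))
    # dial white
    g=c["color"].astype(int).min(2); x0,y0,x1,y1=droi
    q=np.zeros((480,640),np.uint8); sub=g[y0-8:y1+8,x0-8:x1+8]; thr,_=cv2.threshold(sub.astype(np.uint8),0,255,cv2.THRESH_OTSU); q[y0-8:y1+8,x0-8:x1+8]=sub>thr
    n,l,st,ce=cv2.connectedComponentsWithStats(q); k=1+np.argmax(st[1:,4]); cs,_=cv2.findContours((l==k).astype(np.uint8),cv2.RETR_EXTERNAL,cv2.CHAIN_APPROX_NONE); e=cv2.fitEllipse(cv2.convexHull(max(cs,key=cv2.contourArea))); 
    print("dial",np.round(e[0],1),np.round(e[1],1),at_z(c,e[0],.062).round(4))
    print("z console",[deep(c,p)[2].round(3) for p in ([(360,260),(365,268)] if cam=="top" else [(215,285),(290,340)])])
E
```

```text
top lid corners [[0.681, 0.169], [0.664, -0.026], [0.45, -0.008], [0.466, 0.186]] cen [0.5651 0.0802] sides [np.float64(0.216), np.float64(0.196), np.float64(0.215), np.float64(0.194)]
  ang -4.4
  ang -95.1
  ang 175.2
  ang 85.2
red [376. 205.] 25 [ 0.6571 -0.1079  0.064 ]
yellow [385.7 217.9] 34 [ 0.6283 -0.1297  0.064 ]
  pointer dir -32.0 ext 0.04
dial [378.8 228.8] [53.9 55.5] [ 0.6033 -0.1145  0.062 ]
z console [np.float64(0.056), np.float64(0.061)]
scene lid corners [[0.471, 0.185], [0.685, 0.165], [0.666, -0.029], [0.454, -0.008]] cen [0.5691 0.0782] sides [np.float64(0.194), np.float64(0.216), np.float64(0.195), np.float64(0.213)]
  ang 85.1
  ang -5.4
  ang -95.6
  ang 174.3
red [291.2 324.4] 26 [ 0.659  -0.1085  0.064 ]
yellow [274.7 320.1] 36 [ 0.628  -0.1288  0.064 ]
  pointer dir -31.2 ext 0.04
dial [273.2 310.3] [48.5 57. ] [ 0.6053 -0.1155  0.062 ]
z console [np.float64(0.03), np.float64(0.034)]
```

Request:
servo_tool(
  deltas=[19,32.7,0,0,0,7.25,0,19,32.7,0,0,0,7.25,0,19,32.7,0,0,0,7.25,0,19,32.7,0,0,0,7.25,0,19,32.7,0,0,0,7.25,0,19,32.7,0,0,0,7.25,0,19,32.7,0,0,0,7.25,0,19,32.7,0,0,0,7.25,0,19,32.7,0,0,0,7.25,0,19,32.7,0,0,0,7.25,0,19,32.7,0,0,0,7.25,0,19,32.7,0,0,0,7.25,0,19,32.7,0,0,0,7.25,0,19,32.7,0,0,0,7.25,0,0,0,0,0,0,0,0,0,0,0,0,0,0,0],
  newtons=40,
)

```text
t: 3.0
tool_pos: [0.4758, -0.1044, 0.2532]
ee_rot: [-1.524, -2.747, 0.001]
wrist_force: [0.2, -0.1, -0.1]
finger_gap: 0.0852
```

```bash
python3 - <<'E'
import workcell
print([n for n in dir(workcell) if not n.startswith('__')], getattr(workcell,"tip_extent",None))
from h import *
s=read_state(); print({k:np.round(s[k],3) for k in ("t","joints","tool_pos","ee_rot")})
from scipy.spatial.transform import Rotation as Ro
M=Ro.from_rotvec(s["ee_rot"]).as_matrix(); print(M.round(3), np.degrees(np.arctan2(M[1,1],M[0,1])))
c=capture("top"); r=[x for x in tip_of("top","knob_grip")]; print([(x["confidence"],x["xy"],at_z(c,x["xy"],.095)) for x in r])
E
```

```text
['Unreachable', 'capture', 'job_done', 'read_state', 'search_frame', 'silhouettes', 'tip_extent', 'tip_of'] 0.022
{'t': np.float64(3.0), 'joints': array([-0.216,  0.102, -0.311,  1.158, -0.   ,  0.797]), 'tool_pos': array([ 0.476, -0.104,  0.253]), 'ee_rot': array([-1.524e+00, -2.747e+00,  1.000e-03])}
[[-0.529  0.848 -0.   ]
 [ 0.848  0.529 -0.   ]
 [-0.    -0.001 -1.   ]] 31.960910984385382
[(0.74, [374.7, 285.5], array([ 0.47336707, -0.10165768,  0.095     ]))]
```

Request:
servo_tool(
  deltas=[0,0.5,-40,0,0,0,0,0,0,-40,0,0,0,0,0,0,-35,0,0,0,0,0,0,-20,0,0,0,0,0,0,-12,0,0,0,0,0,0,-7,0,0,0,0,0,0,0,0,0,0,0],
  newtons=40,
)

```text
t: 3.98
tool_pos: [0.4762, -0.104, 0.0994]
ee_rot: [1.524, 2.747, -0.0]
wrist_force: [0.6, 1.0, -0.0]
finger_gap: 0.0852
```

Request:
servo_tool(
  deltas=[0,0,0,0,0,0,150,0,0,0,0,0,0,190,0,0,0,0,0,0,230,0,0,0,0,0,0,255,0,0,0,0,0,0,255,0,0,0,0,0,0,255],
)

```text
t: 4.72
tool_pos: [0.476, -0.1039, 0.0996]
ee_rot: [1.523, 2.748, -0.001]
wrist_force: [-4.3, -1.1, 5.4]
finger_gap: 0.0134
```

Request:
servo_tool(
  deltas=[0,0,0,0,0,7.6,255,0,0,0,0,0,7.6,255,0,0,0,0,0,7.6,255,0,0,0,0,0,7.6,255,0,0,0,0,0,7.6,255,0,0,0,0,0,7.6,255,0,0,0,0,0,7.6,255,0,0,0,0,0,7.6,255,0,0,0,0,0,7.6,255,0,0,0,0,0,7.6,255,0,0,0,0,0,0,255,0,0,0,0,0,0,255],
)

```text
t: 6.22
tool_pos: [0.4766, -0.102, 0.0996]
ee_rot: [-0.493, 3.101, 0.006]
wrist_force: [-0.3, 6.9, 4.1]
finger_gap: 0.0129
```

```bash
cat > ptr.py <<'E'
from seg import *
import sys
D=np.array([.605,-.115])
ims=[]
for cam,roi in (("scene",(240,284,305,338)),("top",(350,200,408,258))):
    c=capture(cam); x0,y0,x1,y1=roi; ims.append(cv2.resize(c["color"][y0-10:y1+10,x0-10:x1+10,::-1],(390,390),interpolation=cv2.INTER_CUBIC))
    for nm,z in(("red",.064),("yellow",.068)):
        mm=mask(c,nm,roi)
        if mm.sum()<5: print(cam,nm,"none"); continue
        uv,k=cen(mm); p=at_z(c,uv,z)[:2]-D; print(cam,nm,k,p.round(4),"ang",np.degrees(np.arctan2(p[1],p[0])).round(1))
cv2.imwrite("pics/%s.png"%sys.argv[1],np.hstack(ims))
E
python3 ptr.py p1
```

```text
scene red 24 [0.0545 0.0065] ang 6.8
scene yellow 38 [0.0277 0.0033] ang 6.8
top red 20 [0.0532 0.0075] ang 8.0
top yellow 36 [0.0273 0.004 ] ang 8.4
```

View pics/p1.png

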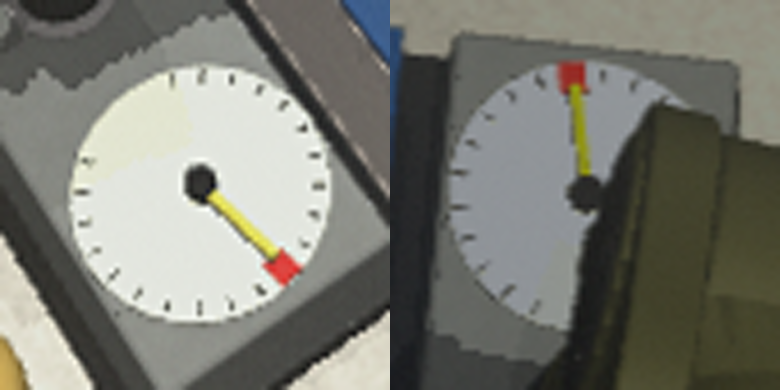

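The tip sits on the red mark in both views: scene about (283,268) and top about (573,80), and the angles agree within 0.5°. Next I'll release the knob and rise.

Request:
servo_tool(
  deltas=[0,0,0,0,0,0,150,0,0,0,0,0,0,60,0,0,0,0,0,0,0,0,0,0,0,0,0,0,0,0,0,0,0,0,0,0,0,20,0,0,0,0,0,0,35,0,0,0,0,0,0,45,0,0,0,0,0,0,50,0,0,0,0,0,0,0,0,0,0,0],
  newtons=25,
)

```text
t: 7.58
tool_pos: [0.4786, -0.1043, 0.2534]
ee_rot: [-0.49, 3.096, -0.004]
wrist_force: [0.6, -0.2, -0.4]
finger_gap: 0.0854
```

Request:
servo_tool(
  deltas=[1.2,19,0,0,0,6.7,0,1.2,19,0,0,0,6.7,0,1.2,19,0,0,0,6.7,0,1.2,19,0,0,0,6.7,0,1.2,19,0,0,0,6.7,0,1.2,19,0,0,0,6.7,0,1.2,19,0,0,0,6.7,0,1.2,19,0,0,0,6.7,0,1.2,19,0,0,0,6.7,0,1.2,19,0,0,0,6.7,0,0,0,0,0,0,0,0,0,0,0,0,0,0,0],
)

```text
t: 9.07
tool_pos: [0.4877, 0.0859, 0.2487]
ee_rot: [2.12, -2.317, -0.0]
wrist_force: [-0.1, -0.2, 0.8]
finger_gap: 0.0855
```

```bash
python3 ptr.py p2; python3 - <<'E'
from h import *
s=read_state(); print(s["t"],s["tool_pos"],s["ee_rot"],s["joints"])
for cam in ("scene","top"):
    c=capture(cam); print(cam,[(x["confidence"],x["xy"],at_z(c,x["xy"],.1465).round(4)) for x in tip_of(cam,"lid_handle")[:2]])
c=capture("scene"); cv2.imwrite("pics/s2.png",cv2.resize(c["color"][90:390,160:480,::-1],None,fx=2,fy=2,interpolation=cv2.INTER_CUBIC))
E
```

```text
scene red 24 [0.0545 0.0065] ang 6.8
scene yellow 38 [0.0277 0.0033] ang 6.8
top red 18 [0.0537 0.0071] ang 7.5
top yellow 36 [0.0273 0.004 ] ang 8.4
9.175 [0.48791624 0.08569527 0.24896792] [ 2.12017617e+00 -2.31746181e+00 -2.08095656e-04] [ 1.73996307e-01  1.19708871e-01 -3.00509756e-01  1.15116285e+00
 -2.15487718e-04 -1.30794376e+00]
scene [(0.56, [305.9, 211.0], array([0.4856, 0.0782, 0.1465]))]
top []
```

View pics/s2.png

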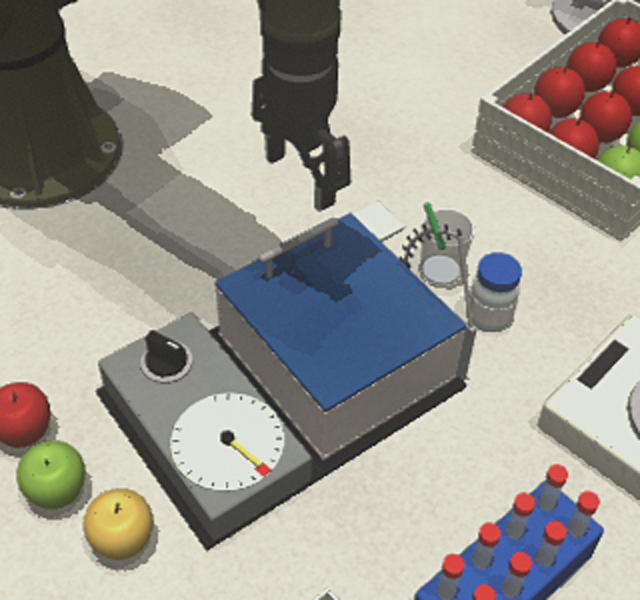

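Request:
servo_tool(
  deltas=[0,0,-30,0,0,0,0,0,0,-30,0,0,0,0,0,0,-20,0,0,0,0,0,0,-12,0,0,0,0,0,0,-7,0,0,0,0,0,0,0,0,0,0,0],
  newtons=30,
)

```text
t: 10.18
tool_pos: [0.4882, 0.0863, 0.1504]
ee_rot: [2.122, -2.316, 0.0]
wrist_force: [-0.2, 0.1, -1.0]
finger_gap: 0.0855
```

Request:
servo_tool(
  deltas=[0,0,0,0,0,0,150,0,0,0,0,0,0,190,0,0,0,0,0,0,220,0,0,0,0,0,0,255,0,0,0,0,0,0,255,0,0,0,0,0,0,255],
)

```text
t: 10.92
tool_pos: [0.4865, 0.0865, 0.1504]
ee_rot: [2.122, -2.315, -0.004]
wrist_force: [-5.6, 0.4, 6.8]
finger_gap: 0.0098
```

```bash
python3 - <<'E'
from h import *
from scipy.spatial.transform import Rotation as Ro
s=read_state(); p=np.array(s["tool_pos"]); print(s["t"],p,s["wrist_force"],s["finger_gap"])
x=np.array([np.cos(np.radians(-5)),np.sin(np.radians(-5)),0]); z=np.array([0,0,1])
def H(a,t): a=np.radians(a);t=np.radians(t); return x*(-.19*np.cos(a)+.043*np.sin(a))+z*(.19*np.sin(a)+.043*np.cos(a)) + .003*(x*np.sin(t)+z*np.cos(t))
L=np.linspace(0,50,11); P=np.array([H(a,a/2) for a in L]); print((np.diff(P,axis=0)*1000).round(1)); print((P[-1]-P[0])*1000)
print(Ro.from_rotvec(np.radians(2.5)*np.array([.0872,.9962,0])).as_rotvec(True))
E
```

```text
10.925 [0.48647097 0.0864752  0.15042093] [-5.62310989  0.41250129  6.79600975] 0.009816790081545025
[[ 4.6 -0.4 16.4]
 [ 6.  -0.5 15.9]
 [ 7.4 -0.6 15.4]
 [ 8.7 -0.8 14.7]
 [ 9.9 -0.9 13.9]
 [11.1 -1.  12.9]
 [12.1 -1.1 11.9]
 [13.1 -1.1 10.8]
 [14.  -1.2  9.6]
 [14.8 -1.3  8.4]]
[101.68968193  -8.89669437 129.90723477]
[0.218  2.4905 0.    ]
```

Request:
servo_tool(
  deltas=[2.3,-0.2,8.2,0.11,1.25,0,255,2.3,-0.2,8.2,0.11,1.25,0,255,3,-0.2,7.9,0.11,1.25,0,255,3,-0.3,8,0.11,1.25,0,255,3.7,-0.3,7.7,0.11,1.25,0,255,3.7,-0.3,7.7,0.11,1.25,0,255,4.3,-0.4,7.3,0.11,1.25,0,255,4.4,-0.4,7.4,0.11,1.25,0,255,4.9,-0.4,7,0.11,1.25,0,255,5,-0.5,6.9,0.11,1.25,0,255,0,0,0,0,0,0,255],
)

```text
t: 12.3
tool_pos: [0.5225, 0.0833, 0.2265]
ee_rot: [2.013, -2.197, -0.248]
wrist_force: [-7.6, 0.6, 3.0]
finger_gap: 0.0094
```

```bash
python3 ptr.py p3; python3 - <<'E'
from h import *
c=capture("scene"); cv2.imwrite("pics/s3.png",cv2.resize(c["color"][90:390,160:480,::-1],None,fx=2,fy=2,interpolation=cv2.INTER_CUBIC))
E
```

```text
scene red 24 [0.0545 0.0065] ang 6.8
scene yellow 38 [0.0277 0.0033] ang 6.8
top red 20 [0.0532 0.0075] ang 8.0
top yellow 36 [0.0273 0.004 ] ang 8.4
```

View pics/s3.png

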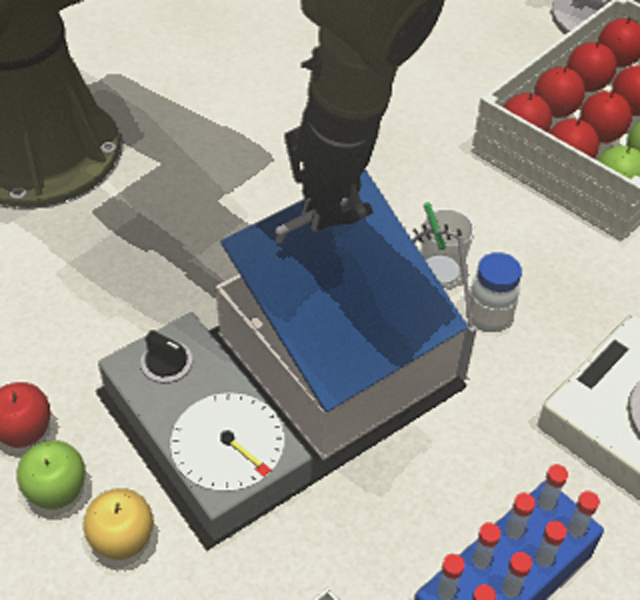

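The lid is held and has risen to about 25°, with the bar in the fingers at about (310,215) and the pointer still on the mark at (262,468). I'll continue to 50°.

Request:
servo_tool(
  deltas=[5.5,-0.5,6.5,0.11,1.25,0,255,5.6,-0.5,6.4,0.11,1.25,0,255,6,-0.5,6,0.11,1.25,0,255,6.1,-0.6,5.9,0.11,1.25,0,255,6.5,-0.5,5.4,0.11,1.25,0,255,6.6,-0.6,5.4,0.11,1.25,0,255,7,-0.6,4.8,0.11,1.25,0,255,7,-0.6,4.8,0.11,1.25,0,255,7.4,-0.6,4.2,0.11,1.25,0,255,7.4,-0.7,4.2,0.11,1.25,0,255,0,0,0,0,0,0,255,0,0,0,0,0,0,255],
)

```text
t: 13.95
tool_pos: [0.588, 0.0776, 0.2814]
ee_rot: [1.896, -2.069, -0.465]
wrist_force: [-6.3, -0.1, 8.3]
finger_gap: 0.0098
```

```bash
cat > ang.py <<'E'
from seg import *
from scipy.spatial.transform import Rotation as Ro
# lid angle: plane fit to lid depth + handle pose
s=read_state(); yaw=np.radians(-5); x=np.array([np.cos(yaw),np.sin(yaw),0]); y=np.array([-np.sin(yaw),np.cos(yaw),0])
St=np.array([.5585,-.0205,0]); hg=St+.11*x+.1*y+[0,0,.1035]
g=np.array(s["tool_pos"])+.003*Ro.from_rotvec(s["ee_rot"]).as_matrix()[:,2]
d=g-hg; print("t",s["t"],"force",np.round(s["wrist_force"],1),"radius",np.hypot(d@x,d[2]),"handle angle",np.degrees(np.arctan2(d[2],-d@x)-np.arctan2(.043,.19)))
for cam in("scene","top"):
    c=capture(cam); m=mask(c,"blue"); n,l,st,_=cv2.connectedComponentsWithStats(m.astype(np.uint8)); 
    lab=[k for k in range(1,n) if st[k,4]>150]
    pts=[]
    for k in lab:
        mm=cv2.erode((l==k).astype(np.uint8),np.ones((5,5)))
        for v,u in zip(*np.nonzero(mm)):
            p=deep(c,(u,v))-St
            if c["range_z"][v,u]>0 and abs(p@x)<.13 and 0<p@y<.2 and p[2]>.11: pts.append([p@x,p@y,p[2]])
    P=np.array(pts)
    if len(P)<50: print(cam,"few",len(P)); continue
    for it in range(4):
        A=np.c_[P[:,0],P[:,1],np.ones(len(P))]; co=np.linalg.lstsq(A,P[:,2],rcond=None)[0]; r=P[:,2]-A@co
        P=P[abs(r)<max(2*np.median(abs(r)),.002)]
    nn=np.array([-co[0],-co[1],1]); print(cam,len(P),"plane angle",np.degrees(np.arctan2(nn[0],nn[2])).round(2),"side tilt",np.degrees(np.arctan(co[1])).round(2))
E
python3 ang.py; python3 ptr.py p4; python3 - <<'E'
from h import *
c=capture("scene"); a=cv2.resize(c["color"][130:350,250:430,::-1],(490,600),interpolation=cv2.INTER_CUBIC); c=capture("top"); b=cv2.resize(c["color"][170:310,220:350,::-1],(310,334),interpolation=cv2.INTER_CUBIC)
b=np.vstack([b,np.zeros((266,310,3),np.uint8)]); cv2.imwrite("pics/s4.png",np.hstack([a,b]))
E
```

```text
t 13.95 force [-6.3 -0.1  8.3] radius 0.19721872125891554 handle angle 49.938779628554165
scene 1244 plane angle 49.36 side tilt -0.02
top 113 plane angle 49.17 side tilt -4.74
scene red 24 [0.0545 0.0065] ang 6.8
scene yellow 38 [0.0277 0.0033] ang 6.8
top red 20 [0.053  0.0076] ang 8.2
top yellow 37 [0.0276 0.004 ] ang 8.2
```

View pics/s4.png

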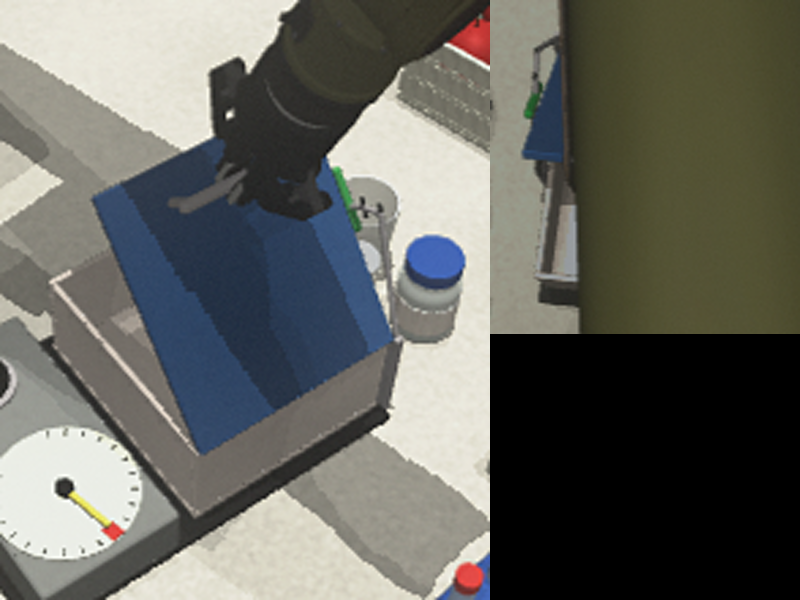

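The green tick, at about (345,200) in the left crop, runs along the lid's edge. The pointer is on the mark at (115,532). The estimates read 49.9° from the handle and 49.3° from the plane fit, so I'll nudge the lid up slightly and let it settle.

Request:
servo_tool(
  deltas=[1.2,-0.1,0.6,0,0,0,255,0,0,0,0,0,0,255,0,0,0,0,0,0,255,0,0,0,0,0,0,255],
)

```text
t: 14.75
tool_pos: [0.5891, 0.0775, 0.2821]
ee_rot: [1.896, -2.069, -0.465]
wrist_force: [-6.7, -0.4, 7.8]
finger_gap: 0.0096
```

```bash
python3 ang.py; python3 ptr.py p5; python3 - <<'E'
from h import *
c=capture("top")
for cam in("scene","top"):
    capture(cam)
    for n in("apple_red","apple_yellow","apple_green","beaker","jar","tile"): print(cam,n,[(round(r["confidence"],2),np.round(r["box"][:2],0).tolist()) for r in search_frame(cam,n)[:1]])
E
```

```text
t 14.75 force [-6.7 -0.4  7.8] radius 0.19723311460835705 handle angle 50.3244952904974
scene 1146 plane angle 49.8 side tilt -0.0
top 110 plane angle 50.22 side tilt 0.6
scene red 24 [0.0545 0.0065] ang 6.8
scene yellow 38 [0.0277 0.0033] ang 6.8
top red 20 [0.053  0.0076] ang 8.2
top yellow 36 [0.0273 0.004 ] ang 8.4
scene apple_red [(0.94, [168.0, 297.0])]
scene apple_yellow [(0.74, [219.0, 352.0])]
scene apple_green [(0.93, [185.0, 327.0])]
scene beaker [(0.71, [386.0, 213.0])]
scene jar [(0.68, [407.0, 234.0])]
scene tile []
top apple_red [(0.55, [447.0, 318.0])]
top apple_yellow [(0.57, [439.0, 236.0])]
top apple_green [(0.56, [450.0, 278.0])]
top beaker [(0.68, [197.0, 251.0])]
top jar [(0.62, [204.0, 211.0])]
top tile [(0.73, [204.0, 305.0])]
```

The three lid estimates now read 50.3°, 49.8° and 50.2°. The pointer is on the mark and the bench objects are where they were, so I'm handing in.

```bash
python3 -c "
from workcell import *
job_done()"
```

```text
the job is handed in; nothing more can be done
```

I turned the knob about 76° anticlockwise, which brought the pointer tip onto the red mark, and let go of it while the lid was still shut. I then raised the lid by its bar to about 50° and handed the job in at about 15 s, still holding it at a 30 N grip.

- **Pointer:** it stayed on the mark. The pointer and mark angles were equal in the scene view and 0.2° apart in the top view.
- **Lid:** 50.3° from the handle position, 49.8° from the scene depth and 50.2° from the top depth. The top depth used few points. Before a small final nudge the three read 49.9°, 49.4° and 49.2°. In the picture taken just before that nudge, the lid's edge ran along the green tick.
- **Disagreement:** the measured handle radius was about 2.4 mm more than nominal, which suggests a small error in where I placed the hinge.
- **Forces:** readings stayed at about 10 N or less.
- **Other objects:** the three apples, the beaker and the jar were found in both views; in the top view they, and the tile, were where they started. The tile was not detected in the final scene view. I never saw the apple inside the box directly, but nothing entered the chamber.

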